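# Check a rack-locating frame for squareness by its diagonals and true it

## Robot

A 7-joint arm with a two-finger parallel gripper is mounted at the origin on the work surface. World frame = base frame: x ahead of the robot, y to its left, z up, the work surface at z = 0. Lengths are in m, angles in degrees, forces in N, time in s.
With the tool pointing down it reaches from about 0.425 to 1.025 m from the base axis. Payload 9.4 kg.
Tool frame: the origin (TCP) lies between the finger pads; the fingertips stand 19 mm ahead of it and the grasp point (between the pads) is the TCP; z points along the fingers, y is the line along which they close (so a half turn about z gives the same grasp; the last joint's range is limited). The gripper opens to 93 mm and grips with 3 to 60 N. Pads are 15 mm wide; open, the fingers measure 128 mm over their backs; the gripper's body (75 mm by 188 mm) begins 65 mm behind the grasp point.
Start: joints at [-80.713, 34.337, -0.143, 91.639, 0.103, 54.024, -4.572], TCP at [0.171, 0.704, 0.238] pointing down, gripper open.
Joint ranges: [-147.43, 147.43], [-19.82, 112.94], [-74.19, 73.91], [6.32, 146.72], [-59.91, 239.91], [6.04, 106.73], [-150.56, 150.56]. Speed limits (degrees/s): [127.2, 127.2, 172.46, 172.46, 180, 180, 180].

## Interface

Orientations are given as a 3x3 rotation matrix whose columns are the frame's x, y, z axes.
In Python, from bench import bot gives the robot as it stands. Calls block until the motion is done:
- bot.move_ptp(position, orientation): joint-space move of the TCP to a pose.
- bot.movel(position, frame=None, feed=0.15): straight line of the TCP; frame=None keeps the orientation; feed is the mean speed in m/s.
- bot.set_joints(angles): joint-space move.
- bot.command_gripper(opening, force=None): finger opening in m; force is the grip in N (None keeps the last); returns when the fingers have stopped.
- bot.sleep(seconds).
- bot.inverse_kinematics(position, orientation): joint angles nearest the present ones, or None.
- bot.grab_frame(name): name is "scene" or "top"; returns (picture, depth): 400x640x3 uint8, red, green, blue; 400x640 float32, m along the optical axis (not along the pixel's ray), 0 where there is no reading.
- bot.calibration(name): a dict with "fx", "fy", "cx", "cy" (pixels), "world_to_cam" (4x4, takes a point from world to camera coordinates). Camera axes: x right, y down, z forward; pixel columns grow to the right and rows downward; lengths in m; the calibration is good to about 2 mm. A picture is of the moment at which its call begins. calibration takes no time and is no camera call.
A pose or a line that the arm cannot do raises bot.MotionError and nothing moves.
- bot.finish_job(): hands the job in; it is judged then, once.
Readings, each from a call of its own:
- bot.current_clock(): time.
- bot.current_qpos(): joint angles.
- bot.current_dq(): joint speeds.
- bot.current_tau(): joint torques, N m.
- bot.current_tcp_pos(): TCP position.
- bot.current_orientation(): TCP orientation.
- bot.current_wrist_force(): force on the tool from outside, world axes, zero at the start.
- bot.current_ft_torque(): the same for the moment, N m.
- bot.current_grip_width(): finger opening in m.
- bot.current_finger_force(): force on a finger pad.
Only numpy, scipy, OpenCV 4.12 (cv2) and the standard library are available. Lean on these libraries where they do the work, as an engineer would, in place of code of your own. Each camera call takes 0.05 s, during which the arm holds its last target. There are 200 camera calls.

## Task

The pin-jointed locating frame on the deck plate may have been knocked out of square. Lay the slide rule flat inside it and extend it until its two round ends sit in opposite corners, first on the diagonal that starts at the left bolted corner (left as seen from the robot), then on the other one. Then push the far part of the frame sideways until the two diagonals agree to within 5 mm, and leave the rule lying flat inside the frame and everything else on the bench where it is.

Things in the scene. Friction and masses are not known exactly. Their poses are not given: they have to be found in the camera images.
- frame: Fixed grey deck plate, 190 (x) x 240 (y) x 4 mm; origin at the centre of its underside on the bench, x away from the robot, y left, z up. On it a frame of four aluminium bars 12 mm wide, tops 17-18 mm above the bench, joined by upright pins. The near bar is bolted down (two dark lugs on its robot side), its pins at x = -60, y = +80 and -80 mm; side bars 120 mm from pin to pin swing about them
- far_mid (a point): Middle of the movable far bar (160 mm from pin to pin, joining the side bars' ends), 11 mm above the bench. The bar stays parallel to the near bar: the frame can only lean left or right (at the start up to about 0.2 rad either way). Square: this point at x = +60, y = 0 mm of frame. Stiff pins: moving it takes about 6 to 7 N sideways here; it stays where left
- near_left (a point): Resting point of a rule end in the inner corner at the left end of the bolted near bar: 11 mm inwards of the pin along x and along y, 11 mm above the bench (7 mm above the plate). The first diagonal runs from here to far_right
- near_right (a point): The same for the right end of the bolted near bar. The second diagonal runs from here to far_left
- far_left (a point): The same for the inner corner at the left end of the movable far bar (11 mm inwards of its pin in the frame's x and y); it moves with the far bar. In the square frame it is at x = +49, y = +69 mm of frame
- far_right (a point): The same for the right end of the movable far bar; in the square frame at x = +49, y = -69 mm of frame
- rule_fin (a point): Centre of the black upright grip fin on the slide of the slide rule: 12 mm thick across the rule, 40 mm long along it, 50 mm high; its top is 62 mm and this point 38 mm above the rule's underside. x points along the rule to its nose, z up. The rule is a loose metal channel 26 mm wide, 14 mm high, about 0.5 kg; the slide in it carries fin and nose
- rule_tail (a point): Axis of the round tail end of the rule's body (an upright cylinder of 5 mm radius, 14 mm high), 7 mm above the underside; 65 mm behind the fin's centre when the slide is fully in
- rule_nose (a point): Axis of the round nose of the slide (same shape, 2 mm clear of the surface below), 7 mm above the underside; always 63 mm ahead of the fin's centre
- rule_slide (a joint): How far the slide is drawn out, 0 to 0.070 m; distance between the tail and nose axes = 0.128 m + this value. It slides with about 1.2 N of friction and stays where it is left; the body of the rule, lying on the plate, is held by more friction than that
- tube_rack: Bystander: white rack of capped tubes, 130 x 80 mm, 88 mm high; origin under its centre
- cup_a: Bystander: capped specimen cup, 60 mm across, 65 mm high; origin under its centre
- cup_b: Bystander: a second such cup
- label_roll: Bystander: roll of labels, 70 mm across, 30 mm high; origin under its centre
- scanner: Bystander: black hand scanner, about 140 x 66 mm, 36 mm high
- mouse: Bystander: black computer mouse, 100 x 60 mm, 32 mm high

How it is judged (in metres and radians):
On the way, in this order (a step that is already met when the one before it is completed fails the run):
1. the rule spans the first diagonal: one end in the near left corner, the other in the far right corner (each within 6 mm of the resting point) (((distance between rule_tail and near_left below 0.006 m and distance between rule_nose and far_right below 0.006 m) or (distance between rule_nose and near_left below 0.006 m and distance between rule_tail and far_right below 0.006 m))), for 0.2 s.
2. the rule spans the second diagonal: one end in the near right corner, the other in the far left corner (each within 6 mm of the resting point), before the frame is pushed (fingers not pressing on it) (((distance between rule_tail and near_right below 0.006 m and distance between rule_nose and far_left below 0.006 m) or (distance between rule_nose and near_right below 0.006 m and distance between rule_tail and far_left below 0.006 m)) and contact force between the fingers and frame below 1 N), for 0.2 s.
At the end, for the whole second after the job is handed in: The far bar is within 4 mm of its square position sideways (the diagonals agree to about 5 mm), and the rule lies flat on the plate with both its ends inside the frame (y of far_left in the frame of frame between 0.065 and 0.073 m and height (world z) of each of rule_tail, rule_nose below 0.016 m and angle between rule_fin's own z axis and vertical below 0.1 rad and x of rule_tail in the frame of frame between -0.06 and 0.06 m and x of rule_nose in the frame of frame between -0.06 and 0.06 m and y of rule_tail in the frame of frame between -0.08 and 0.08 m and y of rule_nose in the frame of frame between -0.08 and 0.08 m); the robot touches nothing.
It fails at once if another thing on the bench is shifted by more than 30 mm (distance of any of tube_rack, cup_a, cup_b, label_roll, scanner, mouse from where it was at the start of the episode above 0.03 m).
It also fails if it takes over 72 s, if anything falls off the work surface, if the arm or the gripper's body presses on something with over 40 N, if the wrist force passes 120 N, or if a joint passes its speed limit or range.

## Working session

There is one attempt and no reset: what is moved stays moved. The work goes in short steps, each a Python script; the robot and the scene stay as the last script left them, time stands still between calls to the robot, and variables do not carry over. Pictures are saved under pics/ and viewed, at most 10 in all, crops included, and the job is handed in when it is done.

```bash
mkdir -p pics; ls; python3 - <<'E'
from bench import bot
import cv2,numpy as np
for n in("top","scene"):
    p,d=bot.grab_frame(n);cv2.imwrite(f"pics/{n}0.png",p[:,:,::-1]);np.savez(f"pics/{n}0.npz",p=p,d=d)
    c=bot.calibration(n);print(n,c)
print(bot.current_clock())
E
```

```text
pics
top {'fx': 412.97038987851914, 'fy': 412.97038987851914, 'cx': 315.1454142228474, 'cy': 198.13247838339436, 'world_to_cam': array([[ 0.02613354, -0.9996458 , -0.00503035, -0.01828951],
       [-0.99711353, -0.02570784, -0.07144028,  0.51487901],
       [ 0.07128565,  0.00688281, -0.99743219,  1.33044299],
       [ 0.        ,  0.        ,  0.        ,  1.        ]])}
scene {'fx': 463.2338583825499, 'fy': 463.2338583825499, 'cx': 313.04188038620316, 'cy': 205.28451741423265, 'world_to_cam': array([[-0.85205588,  0.52318787, -0.01659005,  0.42813171],
       [ 0.43587977,  0.69160484, -0.57592671, -0.2005599 ],
       [-0.28984411, -0.497953  , -0.81733298,  1.50148833],
       [ 0.        ,  0.        ,  0.        ,  1.        ]])}
0.1
```

View pics/top0.png

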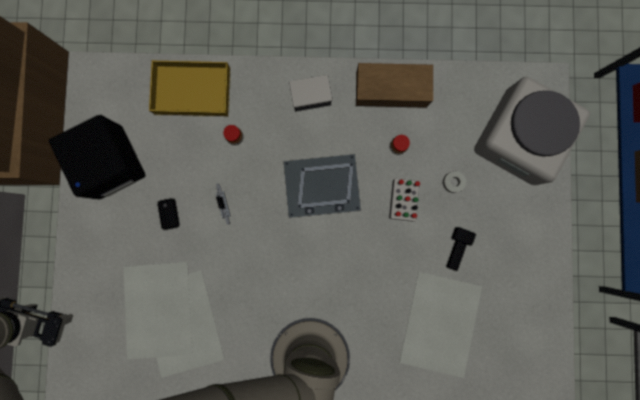

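View pics/scene0.png

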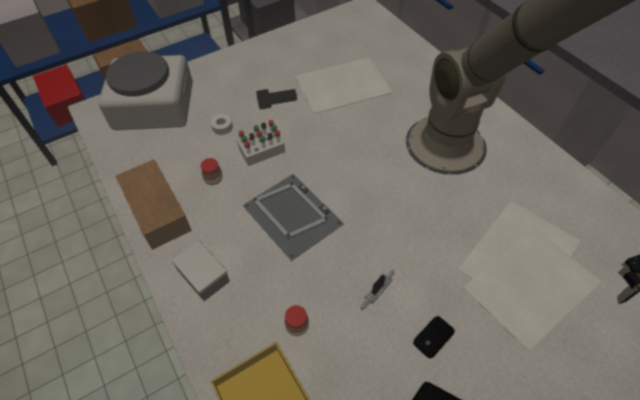

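Top view: the frame is at about (322,186), leaning right. The rule is at (223,204), with the mouse, a cup, the rack and the roll around it. I'll enlarge both and compute positions.

```bash
cat > h.py <<'E'
from bench import bot
import cv2,numpy as np
def ray(n,uv,z):
    c=bot.calibration(n);M=c["world_to_cam"];R,t=M[:3,:3],M[:3,3];o=-R.T@t
    uv=np.atleast_2d(np.array(uv,float))
    d=np.c_[(uv[:,0]-c["cx"])/c["fx"],(uv[:,1]-c["cy"])/c["fy"],np.ones(len(uv))]@R
    return o+d*((z-o[2])/d[:,2])[:,None]
def proj(n,P):
    c=bot.calibration(n);M=c["world_to_cam"];q=M[:3,:3]@np.asarray(P,float)+M[:3,3]
    return np.array([c["fx"]*q[0]/q[2]+c["cx"],c["fy"]*q[1]/q[2]+c["cy"]])
def tool(yaw): # tool down; finger-closing axis y at angle yaw (rad) in world
    y=np.array([np.cos(yaw),np.sin(yaw),0]);z=np.array([0,0,-1.]);return np.c_[np.cross(y,z),y,z]
E
python3 - <<'E'
from h import *
p=np.load("pics/top0.npz")["p"][:,:,::-1];d=np.load("pics/top0.npz")["d"]
s=np.load("pics/scene0.npz")["p"][:,:,::-1]
f=lambda a:cv2.convertScaleAbs(a,alpha=1.5)
a=cv2.resize(p[145:225,280:365],None,fx=6,fy=6,interpolation=cv2.INTER_CUBIC)
b=cv2.resize(p[180:228,205:245],None,fx=6,fy=6,interpolation=cv2.INTER_CUBIC)
c=np.zeros((480,750,3),np.uint8);c[:480,:510]=a;c[:288,510:]=b
cv2.imwrite("pics/crop.png",f(c))
# plate
hsv=cv2.cvtColor(np.ascontiguousarray(p),cv2.COLOR_BGR2HSV)
for q in[(150,290),(205,300),(186,322),(171,322),(186,352),(204,223),(204,217),(250,300)]:print(q,p[q],hsv[q],d[q])
c=np.zeros((480,800,3),np.uint8)
c[:,:]=0
c=np.hstack([cv2.resize(s[170:262,240:346],(500,434),interpolation=cv2.INTER_CUBIC),cv2.resize(s[262:314,355:400],(300,347),interpolation=cv2.INTER_CUBIC)[:434] if 0 else cv2.copyMakeBorder(cv2.resize(s[262:314,355:400],(300,347),interpolation=cv2.INTER_CUBIC),0,87,0,0,cv2.BORDER_CONSTANT)])
cv2.imwrite("pics/crop2.png",f(c))
E
```

```text
(150, 290) [108 113 112] [ 36  11 113] 1.3802202
(205, 300) [68 63 60] [109  30  68] 1.3397263
(186, 322) [64 61 57] [103  28  64] 1.3646243
(171, 322) [63 60 56] [103  28  63] 1.3647298
(186, 352) [72 70 65] [99 25 72] 1.3674175
(204, 223) [19 17 17] [120  27  19] 1.333497
(204, 217) [78 82 82] [30 12 82] 1.3685812
(250, 300) [105 110 110] [ 30  12 110] 1.3568226
```

View pics/crop.png

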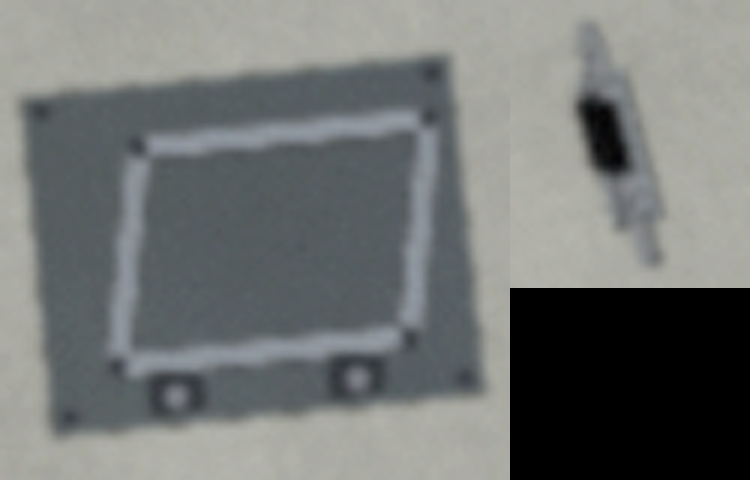

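View pics/crop2.png

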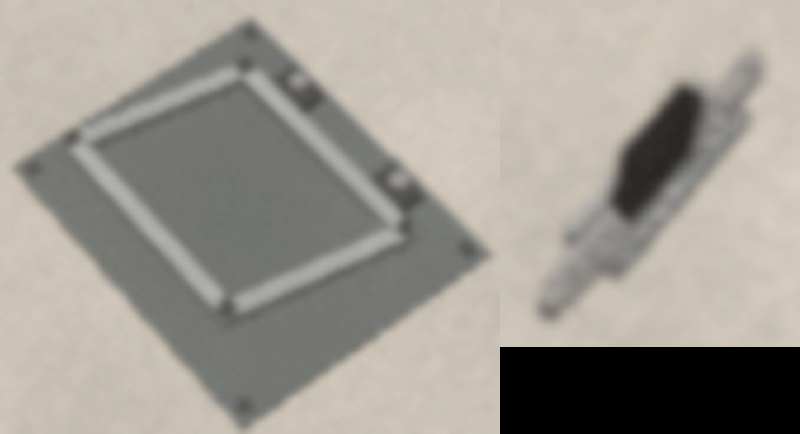

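The top crop shows pins at (136,146), (429,117), (410,339) and (118,366), with the frame leaning right. The rule ends are at (589,33) and (653,256), with the fin between them at (603,137). The scene crop shows the same four pins. Now I'll turn these into positions.

```bash
cat > meas.py <<'E'
from h import *
c6=lambda a,o:(np.array(a,float)+.5)/6-.5+o
def fit(P,Q): # frame->world 2D rigid
    a,b=P.mean(0),Q.mean(0);H=(P-a).T@(Q-b);th=np.arctan2(H[0,1]-H[1,0],H[0,0]+H[1,1])
    R=np.array([[np.cos(th),-np.sin(th)],[np.sin(th),np.cos(th)]]);return th,R,b-R@a
plate=np.array([[95,120],[95,-120],[-95,-120],[-95,120]])/1e3
pn=np.array([[-60,80],[-60,-80]])/1e3
V={}
V["top"]=(c6([(22,100),(447,58),(484,391),(54,435)],[280,145]),c6([(118,366),(410,339)],[280,145]),c6([(136,146),(429,117)],[280,145]),
  c6(np.array([(589,33),(653,256)])-[510,0],[205,180]))
g=lambda a,o,s:(np.array(a,float)+.5)/s-.5+o
V["scene"]=(g([(244,430),(13,167),(250,18),(490,255)],[240,170],4.717),g([(405,228),(245,66)],[240,170],4.717),g([(228,308),(72,137)],[240,170],4.717),
  g(np.array([(553,300),(752,65)])-[500,0],[355,262],6.667))
for n,(pl,p1,p2,ru) in V.items():
    Q=ray(n,pl,.004)[:,:2];N=ray(n,p1,.017)[:,:2];F=ray(n,p2,.017)[:,:2]
    print(n,"plate edges",np.linalg.norm(Q-np.roll(Q,-1,0),axis=1).round(4),"pins",np.linalg.norm(N[0]-N[1]).round(4),np.linalg.norm(F[0]-F[1]).round(4),np.linalg.norm(F-N,axis=1).round(4))
    th,R,t=fit(np.r_[plate,pn],np.r_[Q,N]);print(" frame",t.round(4),np.degrees(th).round(2)," near",((N-t)@R).round(4).tolist()," far",((F-t)@R).round(4).tolist())
    E=ray(n,ru,.012)[:,:2];d=E[0]-E[1];print(" rule ends",E.round(4).tolist(),np.linalg.norm(d).round(4),"dir",np.degrees(np.arctan2(d[1],d[0])).round(1),"mid",E.mean(0).round(4))
d=np.load("pics/top0.npz");hs=d["p"].max(2)
m=(hs<35).astype(np.uint8);m[:180]=0;m[228:]=0;m[:,:205]=0;m[:,245:]=0
u=np.argwhere(m)[:,::-1].astype(np.float32);print("fin px",len(u),ray("top",u.mean(0),.055).round(4),cv2.minAreaRect(u))
r=ray("top",[(405,199),(400,144),(232,133),(168,213)],.05);print("rack,cupR,cupL,mouse",r.round(3).tolist())
E
python3 meas.py
```

```text
top plate edges [0.2366 0.1856 0.2372 0.1864] pins 0.1596 0.1613 [0.121  0.1224]
 frame [ 0.5587 -0.025 ] 7.22  near [[-0.0596, 0.0795], [-0.0609, -0.0801]]  far [[0.0595, 0.058], [0.0593, -0.1033]]
 rule ends [[0.5504, 0.3169], [0.4293, 0.2767]] 0.1277 dir 18.3 mid [0.4898 0.2968]
scene plate edges [0.2398 0.1874 0.2398 0.1881] pins 0.1604 0.1619 [0.1192 0.1199]
 frame [ 0.56   -0.0229] 7.37  near [[-0.0605, 0.079], [-0.0612, -0.0814]]  far [[0.0564, 0.056], [0.0562, -0.1059]]
 rule ends [[0.553, 0.3218], [0.4291, 0.2824]] 0.13 dir 17.6 mid [0.491  0.3021]
fin px 55 [[0.4923 0.296  0.055 ]] ((220.4245147705078, 202.23585510253906), (11.95036792755127, 4.807619094848633), 74.05460357666016)
rack,cupR,cupL,mouse [[0.518, -0.291, 0.05], [0.694, -0.273, 0.05], [0.717, 0.269, 0.05], [0.453, 0.462, 0.05]]
```

Both views agree: frame at (0.559, -0.024), yaw 7.3°, far bar about 23 mm to the right, and the rule fully in. Next I'll check wrist range and grasp. Pulling the fin 15 mm outward will show which end is the nose.

```bash
python3 - <<'E'
from h import *
D=np.pi/180;d=np.array([np.cos(18*D),np.sin(18*D),0]);c=np.array([.4905,.298,.041])
for y in(108,-72):
  print(y,np.round(bot.inverse_kinematics(c,tool(y*D)),0))
for y in(38,-142,147.5,-32.5,148,-32): print(y,bot.inverse_kinematics([.56,-.024,.06],tool(y*D)))
y=min((108,-72),key=lambda y:abs(bot.inverse_kinematics(c,tool(y*D))[6]))
bot.command_gripper(.045)
bot.move_ptp(c+[0,0,.08],tool(y*D));bot.movel(c,feed=.15)
print(bot.current_tcp_pos(),bot.current_qpos())
bot.command_gripper(0,force=25);print(bot.current_grip_width())
f0=np.array(bot.current_wrist_force())
bot.movel(c+.015*d,feed=.05);print("f",bot.current_wrist_force()-f0)
p,_=bot.grab_frame("scene");cv2.imwrite("pics/s1.png",cv2.convertScaleAbs(cv2.resize(p[240:330,330:420,::-1],None,fx=6,fy=6,interpolation=cv2.INTER_CUBIC),alpha=1.5))
print(bot.current_clock())
E
```

```text
108 [-32.  40.  -7. 119.  13.  21.  58.]
-72 [-52.  43.  22. 120. -39.  24. -70.]
38 [ -4.53266663  38.08849606   1.74443487 120.97057975  -3.00641162
  20.98018621  37.6478974 ]
-142 [-29.54440796  45.91928129  41.5619307  122.54530426 -58.04615154
  34.17288075 -86.89053916]
147.5 [  9.78653071  39.1176309  -19.30880908 120.02397487  29.16480294
  25.34636267 115.31485934]
-32.5 [-13.11197923  39.08887467  14.54512849 121.52973633 -24.81795721
  22.16433193 -11.04170878]
148 [  9.85616509  39.13099694 -19.41239004 120.01939088  29.29424587
  25.38423464 115.68813273]
-32 [-13.04887939  39.07659749  14.44926078 121.52567138 -24.6632096
  22.14394722 -10.69698951]
[0.49054281 0.29846218 0.04130198] [-33.01560431  40.36278682  -5.86979796 119.21641683  10.70077863
  20.88994612  60.52165061]
0.012071560299475625
f [1.16911923 1.33698586 0.33789728]
4.7417
```

View pics/s1.png

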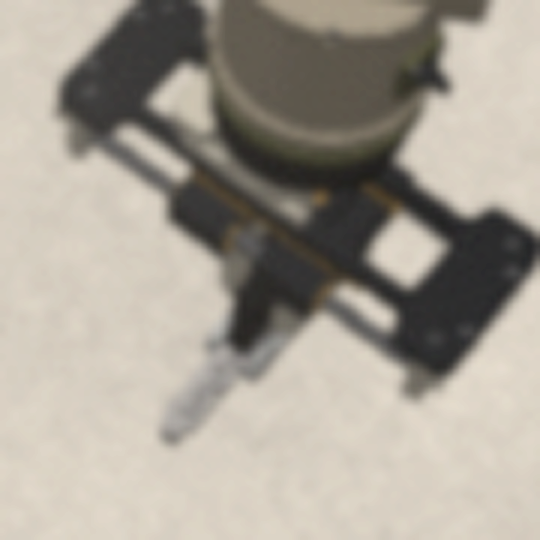

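The nose is at the far end: its protrusion grew by about 15 mm with the tip at crop (170,435), so the slide followed the fin. Now retract it and carry the rule to the first diagonal.

```bash
cat >> h.py <<'E'
D=np.pi/180
TH=7.3*D;O=np.array([.5593,-.024]);RF=np.array([[np.cos(TH),-np.sin(TH)],[np.sin(TH),np.cos(TH)]])
W=lambda p:O+RF@np.array(p)          # frame->world
Fr=lambda p:RF.T@(np.array(p)[:2]-O)  # world->frame
def push(u,maxd,step,fmax,feed=.04):
    """step along horizontal u until the opposing force exceeds fmax"""
    p0=np.array(bot.current_tcp_pos());bot.sleep(.1);f0=np.array(bot.current_wrist_force());u3=np.r_[u,0];k=0;log=[]
    while k*step<maxd-1e-9:
        k+=1;bot.movel(p0+u3*step*k,feed=feed);f=(np.array(bot.current_wrist_force())-f0)@u3;log.append(round(float(f),1))
        if -f>fmax:break
    print("push",k*step,log);return np.array(bot.current_tcp_pos())
E
python3 - <<'E'
from h import *
p=np.array(bot.current_tcp_pos());d=np.array([np.cos(18*D),np.sin(18*D),0])
tip=ray("scene",(330+170.5/6-.5,240+436/6-.5),.008)[0]
print("delta along/across",((tip-p)@d-.068),(tip-p)@[-d[1],d[0],0])
bot.movel(p-.015*d,feed=.08)
bot.command_gripper(0,force=40)
bot.movel(p-.015*d+[0,0,.06],feed=.15)
T=W([-.049,.0667]);N=W([.0468,-.0897]);u=(N-T)/np.linalg.norm(N-T);a=np.arctan2(u[1],u[0])
print(np.degrees(a),np.linalg.norm(N-T))
g=T+u*(.065+.006-.001)   # TCP ~1 mm behind fin centre
bot.move_ptp(np.r_[g,.10],tool(a+np.pi/2));bot.movel(np.r_[g,.0465],feed=.12)
f=bot.current_wrist_force();bot.movel(np.r_[g,.0453],feed=.04);print("df",bot.current_wrist_force()-f,bot.current_tcp_pos())
q=push(-u,.012,.001,4.)
print("tail frame est",Fr(q[:2]-u*.064),bot.current_clock())
pic,_=bot.grab_frame("scene");cv2.imwrite("pics/s2.png",cv2.convertScaleAbs(cv2.resize(pic[165:265,240:350,::-1],None,fx=6,fy=6,interpolation=cv2.INTER_CUBIC),alpha=1.5))
E
```

```text
delta along/across 0.0007927505883476016 0.002101907029769663
-51.211198655929856 0.18340828770805317
df [-0.01769356  0.21444982 -0.26587179] [ 0.54611939 -0.01835075  0.04534617]
push 0.008 [-0.6, 0.2, -0.3, 1.1, -1.0, -1.1, -1.2, -4.2]
tail frame est [-0.04959278  0.06812064] 10.0
```

View pics/s2.png

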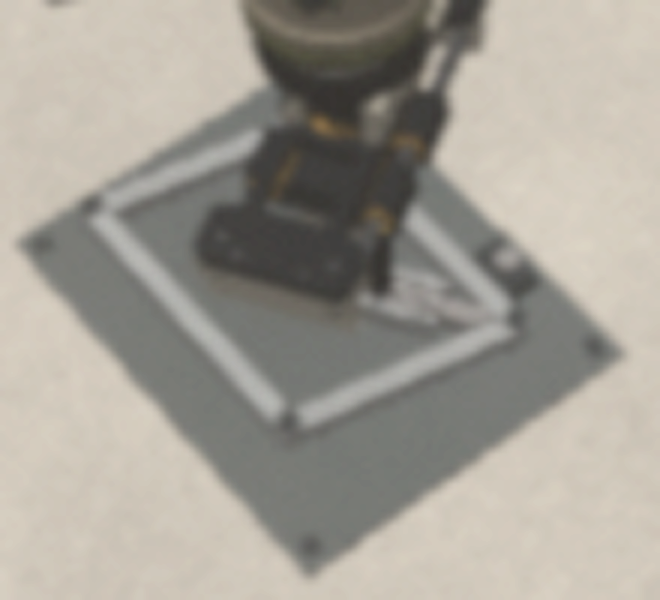

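The tail is in the near left corner (crop (500,310)), 1–2 mm from where I expected it. Now extend.

```bash
python3 - <<'E'
from h import *
u=np.array([np.cos(-51.211199*D),np.sin(-51.211199*D)])
p=np.array(bot.current_tcp_pos());bot.movel(p+np.r_[u,0]*.049,feed=.1)
q=push(u,.012,.0005,2.6,feed=.03)
print("slide",(q-p)[:2]@u,"nose frame est",Fr(q[:2]+u*.064),bot.current_clock())
bot.sleep(.3);print(bot.current_wrist_force())
pic,_=bot.grab_frame("scene");pt,_=bot.grab_frame("top")
a=cv2.resize(pic[165:265,240:350,::-1],(440,400),interpolation=cv2.INTER_CUBIC);b=cv2.resize(pt[145:225,280:352,::-1],(360,400),interpolation=cv2.INTER_CUBIC)
cv2.imwrite("pics/s3.png",cv2.convertScaleAbs(np.hstack([a,b]),alpha=1.5))
E
```

```text
push 0.008 [1.0, 0.0, 0.4, -0.6, 0.5, 0.6, -0.6, 1.1, 1.7, 0.7, 0.3, 1.2, 0.7, -0.4, -1.5, -5.3]
slide 0.05605267811091484 nose frame est [ 0.04618124 -0.08903469] 14.8
[-3.1852646   4.47338802 -1.89961411]
```

View pics/s3.png

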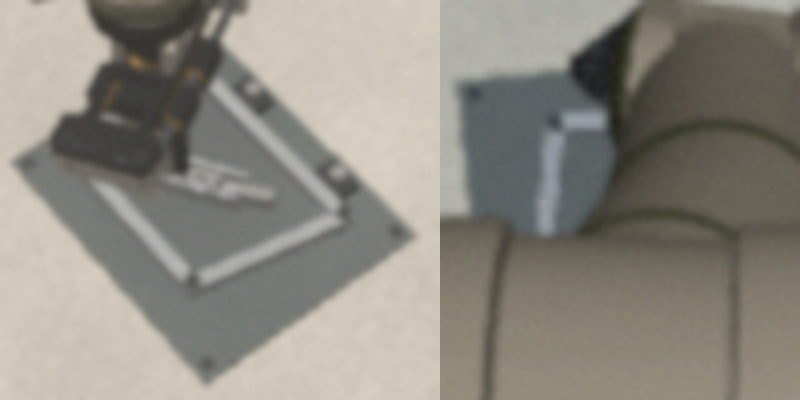

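The right view is blocked by the arm. The left one shows the tail at (270,190) instead of in the corner (340,210), so the body came along because the grip was carrying its weight. I'll go back into the corner, release so it lies on the plate, regrip and pull.

```bash
python3 - <<'E'
from h import *
u=np.array([np.cos(-51.211199*D),np.sin(-51.211199*D)]);u3=np.r_[u,0]
p=np.array(bot.current_tcp_pos());bot.movel(p-u3*.047,feed=.12)
q=push(-u,.014,.001,3.5)
bot.command_gripper(.03);print("z",bot.current_tcp_pos()[2]);bot.command_gripper(0,force=15)
print(bot.current_wrist_force())
p=np.array(bot.current_tcp_pos());bot.movel(p+u3*.03,feed=.08);print(bot.current_wrist_force())
pic,_=bot.grab_frame("scene")
# nose-side body/tail: image patch saved for viewing
cv2.imwrite("pics/s4.png",cv2.convertScaleAbs(cv2.resize(pic[165:265,240:350,::-1],(660,600),interpolation=cv2.INTER_CUBIC),alpha=1.5));print(bot.current_clock(),Fr(q[:2]-u*.064))
E
```

```text
push 0.01 [0.9, 0.2, -0.2, -0.6, -0.3, -0.6, 0.6, -1.1, -0.6, -4.0]
z 0.04543139247103933
[ 0.86154197 -0.17759123 -0.00842616]
[ 0.05635489 -0.65122838  0.76379301]
19.9 [-0.04959892  0.06807094]
```

View pics/s4.png

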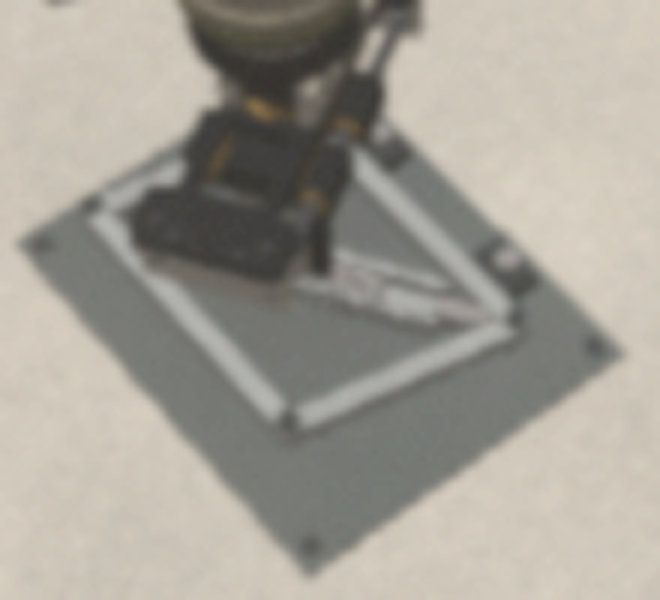

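The tail stays in the corner this time (crop (490,312)) with the slide 30 mm out. I'll finish the extension and check numerically that the tail patch doesn't change.

```bash
python3 - <<'E'
from h import *
u=np.array([np.cos(-51.211199*D),np.sin(-51.211199*D)]);u3=np.r_[u,0]
ref=cv2.imread("pics/s4.png")[280:330,420:510].astype(float)
def chk():
    pic,_=bot.grab_frame("scene");return np.abs(cv2.convertScaleAbs(cv2.resize(pic[165:265,240:350,::-1],(660,600),interpolation=cv2.INTER_CUBIC),alpha=1.5)[280:330,420:510]-ref).mean().round(1)
print("same",chk())
p=np.array(bot.current_tcp_pos());bot.movel(p+u3*.019,feed=.08)
q=push(u,.012,.0005,2.6,feed=.03);print("tail diff",chk(),"nose",Fr(q[:2]+u*.064));bot.sleep(.3)
print("slide",.03+(q-p)[:2]@u,bot.current_wrist_force(),bot.current_clock())
E
```

```text
same 0.7
push 0.006 [-2.3, -2.5, -2.2, -2.3, -1.8, -1.4, -1.1, -2.0, -2.0, -2.2, -2.3, -5.7]
tail diff 2.8 nose [ 0.04589354 -0.08823062]
slide 0.055519887507917656 [-2.74840219  2.74627468  3.52078743] 23.7917
```

```bash
python3 - <<'E'
from h import *
ref=cv2.imread("pics/s4.png")
pic,_=bot.grab_frame("scene");n=cv2.convertScaleAbs(cv2.resize(pic[165:265,240:350,::-1],(660,600),interpolation=cv2.INTER_CUBIC),alpha=1.5)
cv2.imwrite("pics/s5.png",n)
# template: tail end of body (no bars) found again in the new picture
g=lambda x:cv2.cvtColor(x,cv2.COLOR_BGR2GRAY)
for (y0,y1,x0,x1) in[(280,322,395,470),(285,320,420,480)]:
    r=cv2.matchTemplate(g(n)[y0-30:y1+30,x0-40:x1+40],g(ref)[y0:y1,x0:x1],cv2.TM_CCOEFF_NORMED);_,m,_,l=cv2.minMaxLoc(r);print(m,np.array(l)-[40,30],"(1/6 px, 1 px ~2.3mm)")
E
```

```text
0.9782497882843018 [-2 -1] (1/6 px, 1 px ~2.3mm)
0.9689897894859314 [-2 -1] (1/6 px, 1 px ~2.3mm)
```

Tail shift is under 1 mm, so diagonal 1 holds at 183.5 mm, which matches the model. Next: retract, lift, turn, and lay the rule on the second diagonal.

```bash
python3 - <<'E'
from h import *
u=np.array([np.cos(-51.211199*D),np.sin(-51.211199*D)])
p=np.array(bot.current_tcp_pos());bot.movel(p-np.r_[u,0]*.0545,feed=.1)
bot.command_gripper(0,force=40);p=np.array(bot.current_tcp_pos())
bot.movel(p+[0,0,.055],feed=.15)
T=W([-.049,-.0709]);N=W([.0468,.0479]);u=(N-T)/np.linalg.norm(N-T);a=np.arctan2(u[1],u[0]);print(np.degrees(a),np.linalg.norm(N-T))
g=T+u*(.065+.006-.002)
bot.move_ptp(np.r_[g,.10],tool(a+np.pi/2));bot.movel(np.r_[g,.0454],feed=.12);print(bot.current_wrist_force())
q=push(-u,.011,.001,3.5);print("tail",Fr(q[:2]-u*.063))
bot.command_gripper(.03);bot.command_gripper(0,force=15)
p=np.array(bot.current_tcp_pos());bot.movel(p+np.r_[u,0]*.012,feed=.08)
pic,_=bot.grab_frame("scene");cv2.imwrite("pics/s6.png",cv2.convertScaleAbs(cv2.resize(pic[165:265,240:350,::-1],(660,600),interpolation=cv2.INTER_CUBIC),alpha=1.5))
print(bot.current_clock(),bot.current_wrist_force())
E
```

```text
58.417388978095325 0.15261415399627917
[-0.95954407 -0.24348375 -4.55865224]
push 0.009000000000000001 [-0.9, -1.6, -1.3, -1.1, -1.0, -2.1, -2.4, -2.7, -4.8]
tail [-0.05019059 -0.0723682 ]
30.75 [0.54816693 1.51877487 0.13274567]
```

View pics/s6.png

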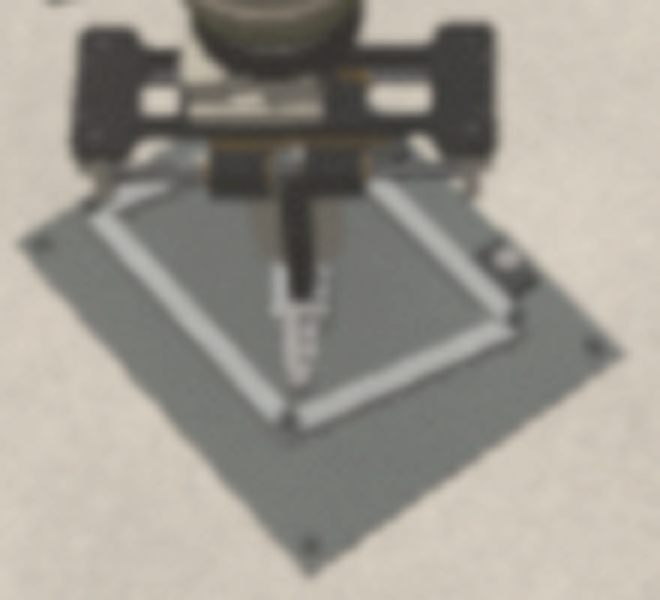

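The nose (300,380) is heading into the far left corner. Continue to contact.

```bash
python3 - <<'E'
from h import *
a=58.417389*D;u=np.array([np.cos(a),np.sin(a)])
p=np.array(bot.current_tcp_pos());bot.movel(p+np.r_[u,0]*.008,feed=.06)
q=push(u,.012,.0005,2.6,feed=.03);bot.sleep(.35)
print("slide",.012+(q-p)[:2]@u,"nose",Fr(q[:2]+u*.066),bot.current_wrist_force(),bot.current_clock())
pic,_=bot.grab_frame("scene");n=cv2.convertScaleAbs(cv2.resize(pic[165:265,240:350,::-1],(660,600),interpolation=cv2.INTER_CUBIC),alpha=1.5)
cv2.imwrite("pics/s7.png",n)
g=lambda x:cv2.cvtColor(x,cv2.COLOR_BGR2GRAY);r0=cv2.imread("pics/s6.png")
# where is the body's front edge now? its left and right rim beside the slide
for (y0,y1,x0,x1) in[(255,320,264,286),(255,320,312,334)]:
    r=cv2.matchTemplate(g(n)[y0-40:y1+40,x0-20:x1+20],g(r0)[y0:y1,x0:x1],cv2.TM_CCOEFF_NORMED);_,m,_,l=cv2.minMaxLoc(r);print(m,np.array(l)-[20,40])
E
```

```text
push 0.001 [-2.3, -3.2]
slide 0.02145569760934829 nose [0.04408396 0.04510485] [-0.34977013 -0.9776434   1.65983624] 32.0
0.8984898924827576 [-1  9]
0.8872873783111572 [-1 14]
```

View pics/s7.png

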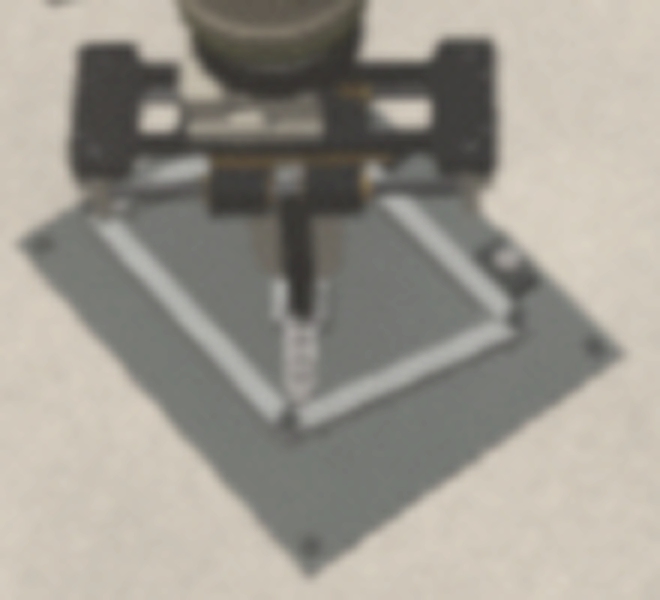

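The fin moved 9 mm, but the body's rim also moved about 5 mm toward the corner, so the body was partly dragged. I'll reseat the tail and press down slightly while pulling, so the plate holds the body.

```bash
python3 - <<'E'
from h import *
a=58.417389*D;u=np.array([np.cos(a),np.sin(a)]);u3=np.r_[u,0]
g=lambda x:cv2.cvtColor(x,cv2.COLOR_BGR2GRAY)
def shot():
    pic,_=bot.grab_frame("scene");return cv2.convertScaleAbs(cv2.resize(pic[165:265,240:350,::-1],(660,600),interpolation=cv2.INTER_CUBIC),alpha=1.5)
p=np.array(bot.current_tcp_pos());bot.movel(p-u3*.018,feed=.1)
q0=push(-u,.014,.001,5);print("tail",Fr(q0[:2]-u*.062))
bot.command_gripper(.03);f0=np.array(bot.current_wrist_force());bot.command_gripper(0,force=40)
p=np.array(bot.current_tcp_pos());dz=0
while dz<.003:
    dz+=.0003;bot.movel(p-[0,0,dz],feed=.02);fz=(np.array(bot.current_wrist_force())-f0)[2]
    if fz>5:break
print("dz",dz,"fz",fz)
b=np.array(bot.current_tcp_pos());s0=shot()
bot.movel(p-[0,0,dz]+u3*.014,feed=.06);s1=shot()
q=push(u,.014,.0005,3.5,feed=.03);bot.sleep(.35);s2=shot();cv2.imwrite("pics/s8.png",s2);cv2.imwrite("pics/s8a.png",s0);cv2.imwrite("pics/s8b.png",s1)
print("slide",(q-b)[:2]@u,"nose",Fr(q[:2]+u*.066),bot.current_wrist_force()-f0,bot.current_clock())
for A,B in((s0,s1),(s1,s2)):
  for (y0,y1,x0,x1) in[(240,310,262,286),(240,310,312,336)]:
    r=cv2.matchTemplate(g(B)[y0-40:y1+40,x0-20:x1+20],g(A)[y0:y1,x0:x1],cv2.TM_CCOEFF_NORMED);_,m,_,l=cv2.minMaxLoc(r);print(m,np.array(l)-[20,40])
E
```

```text
push 0.003 [-1.3, -3.8, -5.4]
tail [-0.04995952 -0.07166232]
dz 0.0006 fz 8.981000156551014
push 0.009000000000000001 [-0.2, -1.5, -2.3, -1.2, -1.5, -2.2, -2.0, -2.2, -2.5, -2.1, -2.9, -2.2, -2.1, -2.1, -1.6, -2.2, -3.4, -4.1]
slide 0.023081443021027104 nose [0.04467208 0.04593896] [-3.1520768  -1.47770075  6.40928441] 40.2
0.8515681624412537 [-3  9]
0.798636257648468 [-1 23]
0.9681854248046875 [ 0 12]
0.9505601525306702 [-2 13]
```

No picture views left, so I'll measure the body's front rim with intensity profiles along the rule axis.

```bash
python3 - <<'E'
from h import *
a=58.417389*D;u=np.array([np.cos(a),np.sin(a)]);v=np.array([-u[1],u[0]])
T=W([-.049,-.0709]);t=np.arange(.06,.175,.004)
print("t",(t*1000).astype(int).tolist())
for nm in("s6","s7","s8a","s8b","s8"):
    im=cv2.cvtColor(cv2.imread(f"pics/{nm}.png"),cv2.COLOR_BGR2GRAY).astype(np.float32)
    for lat,z in((-.011,.018),(.011,.018),(0,.018)):
        uv=np.array([(proj("scene",np.r_[T+u*x+v*lat,z])-[240,165]+.5)*6-.5 for x in t],np.float32)
        pr=cv2.remap(im,uv[:,0].reshape(1,-1),uv[:,1].reshape(1,-1),cv2.INTER_LINEAR)[0]
        print(nm,lat,pr.astype(int).tolist())
E
```

```text
t [60, 64, 68, 72, 76, 80, 84, 88, 92, 96, 100, 104, 108, 112, 116, 120, 124, 128, 132, 136, 140, 144, 148, 152, 156, 160, 164, 168, 172]
s6 -0.011 [86, 89, 93, 100, 121, 148, 159, 160, 160, 158, 159, 158, 138, 122, 117, 116, 118, 117, 117, 116, 117, 124, 145, 169, 177, 170, 147, 118, 111]
s6 0.011 [104, 104, 104, 104, 111, 123, 126, 121, 130, 129, 130, 137, 122, 110, 111, 116, 121, 123, 119, 119, 116, 115, 116, 131, 159, 174, 163, 128, 105]
s6 0 [55, 54, 52, 50, 52, 51, 52, 51, 52, 67, 113, 149, 142, 141, 150, 151, 154, 158, 153, 157, 158, 144, 116, 105, 119, 129, 113, 103, 99]
s7 -0.011 [84, 85, 88, 89, 91, 97, 113, 143, 160, 158, 153, 150, 140, 119, 112, 116, 118, 117, 116, 117, 119, 125, 145, 168, 177, 170, 148, 119, 110]
s7 0.011 [104, 103, 104, 104, 104, 105, 109, 123, 124, 120, 122, 123, 122, 112, 110, 115, 122, 125, 124, 122, 122, 124, 122, 131, 159, 172, 162, 128, 104]
s7 0 [56, 56, 56, 52, 53, 52, 52, 51, 50, 51, 52, 62, 89, 123, 146, 144, 147, 155, 148, 151, 147, 147, 159, 152, 134, 129, 111, 104, 101]
s8a -0.011 [104, 117, 139, 148, 154, 158, 159, 164, 162, 156, 152, 146,
[... 578 characters left out ...]
, 117, 125, 124, 132, 119, 113, 116, 110, 113, 119, 125, 123, 121, 121, 122, 119, 117, 130, 159, 172, 163, 128, 104]
s8b 0 [56, 55, 54, 52, 52, 52, 52, 51, 53, 54, 80, 119, 144, 146, 143, 155, 150, 151, 155, 148, 158, 155, 138, 110, 113, 128, 114, 103, 100]
s8 -0.011 [82, 84, 88, 91, 93, 94, 105, 134, 154, 159, 157, 148, 129, 116, 116, 117, 119, 117, 116, 118, 119, 125, 145, 169, 177, 172, 147, 119, 110]
s8 0.011 [104, 105, 104, 104, 104, 105, 105, 111, 122, 134, 124, 120, 125, 111, 112, 117, 121, 122, 119, 119, 119, 118, 120, 130, 158, 173, 162, 129, 104]
s8 0 [54, 55, 56, 56, 52, 52, 52, 51, 51, 51, 53, 58, 88, 136, 150, 147, 153, 142, 137, 143, 137, 142, 146, 151, 143, 133, 111, 103, 100]
```

The body rim stayed within 1 mm of its seated position (106.5 → 107.5 mm), so the tail is seated. I'll make sure the nose is in the corner with one more gentle push, then release, lift clear and measure the frame.

```bash
python3 - <<'E'
from h import *
a=58.417389*D;u=np.array([np.cos(a),np.sin(a)])
q=push(u,.003,.0005,2.,feed=.03);bot.sleep(.35);print("nose",Fr(q[:2]+u*.066),bot.current_wrist_force())
pic,_=bot.grab_frame("scene");cv2.imwrite("pics/s9.png",cv2.convertScaleAbs(cv2.resize(pic[165:265,240:350,::-1],(660,600),interpolation=cv2.INTER_CUBIC),alpha=1.5))
im=cv2.cvtColor(cv2.imread("pics/s9.png"),cv2.COLOR_BGR2GRAY).astype(np.float32)
v=np.array([-u[1],u[0]]);T=W([-.049,-.0709])
for lat,t in((-.011,np.arange(.092,.124,.002)),(0,np.arange(.136,.17,.002))):
    uv=np.array([(proj("scene",np.r_[T+u*x+v*lat,.018])-[240,165]+.5)*6-.5 for x in t],np.float32)
    print(lat,cv2.remap(im,uv[:,0].reshape(1,-1),uv[:,1].reshape(1,-1),cv2.INTER_LINEAR)[0].astype(int).tolist())
print(bot.current_clock())
E
```

```text
push 0.002 [2.3, 0.4, -0.7, -2.3]
nose [0.04477858 0.04603094] [-4.17413527 -4.34316365  7.33561963]
-0.011 [155, 158, 158, 157, 154, 150, 142, 135, 126, 119, 116, 117, 116, 117, 117, 118]
0 [153, 147, 142, 141, 145, 144, 146, 148, 149, 148, 142, 136, 133, 123, 112, 105, 103]
41.7
```

Force rises to 6 N with no motion, so the nose is seated and diagonal 2 is done. L1 ≈ 182.6 and L2 ≈ 150 give d ≈ 24 mm; the cameras say about 23, so I'll use 23.5. Next: retract the slide, ease the rule off the right bar, release, then grip the far bar and swing it 23.5 mm left along its arc.

```bash
cat > pins.py <<'E'
from h import *
def pins(n,guess):
    """dark pin spots near guessed frame points -> frame coordinates (z=17 mm)"""
    p,_=bot.grab_frame(n);g=cv2.cvtColor(p,cv2.COLOR_RGB2GRAY).astype(np.float32);g=cv2.resize(g,None,fx=4,fy=4,interpolation=cv2.INTER_CUBIC);out=[]
    for q in guess:
        c=(proj(n,np.r_[W(q),.017])+.5)*4-.5;x,y=c.round().astype(int);w=g[y-10:y+11,x-10:x+11]
        k=np.clip(np.percentile(w,25)-w,0,None);k/=k.sum();X,Y=np.meshgrid(np.arange(x-10,x+11),np.arange(y-10,y+11))
        uv=(np.array([(k*X).sum(),(k*Y).sum()])+.5)/4-.5;out.append(Fr(ray(n,uv,.017)[0]))
    return np.array(out).round(4)
def report(d):
    x=np.sqrt(.12**2-d*d)-.06
    for n in("scene","top"):
        o=pins(n,[(-.06,.08),(-.06,-.08),(x,.08-d),(x,-.08-d)]);print(n,o.tolist(),"far-near",(o[2:].mean(0)-o[:2].mean(0)).round(4))
E
python3 - <<'E'
from pins import *
a=58.417389*D;u=np.r_[np.cos(a),np.sin(a),0];fy=np.r_[RF[:,1],0]
p=np.array(bot.current_tcp_pos())+[0,0,.0006]
bot.movel(p,feed=.05);bot.movel(p-u*.02,feed=.1);bot.movel(p-u*.015+fy*.006,feed=.06)
bot.command_gripper(.04);p=np.array(bot.current_tcp_pos());bot.movel(p+[0,0,.1],feed=.2)
d=.0235;x=np.sqrt(.12**2-d*d)-.06
bot.command_gripper(.045)
b=W([x,-.065]);bot.move_ptp(np.r_[b,.14],tool(TH));print(np.round(bot.current_qpos(),0),bot.current_clock())
report(d)
bot.movel(np.r_[b,.027],feed=.15);bot.command_gripper(0,force=30);print("width",bot.current_grip_width(),bot.current_wrist_force(),Fr(bot.current_tcp_pos()),bot.current_clock())
E
```

```text
[ -5.  35.  10. 110. -10.  36.  20.] 45.8417
scene [[-0.0615, 0.0796], [-0.062, -0.0828], [0.0587, 0.0574], [0.0587, -0.1045]] far-near [ 0.1204 -0.022 ]
top [[-0.0617, 0.0802], [-0.0607, -0.0853], [0.0594, 0.0572], [0.056, -0.1031]] far-near [ 0.1189 -0.0204]
width 0.011741559770179209 [ 0.21173004 -0.52658031  1.96594709] [ 0.05805297 -0.06501195] 47.475
```

```bash
python3 - <<'E'
from pins import *
d=.023;p0=np.array(bot.current_tcp_pos());X=lambda d:np.sqrt(.12**2-d*d)
for r in(.0153,.0077,0.):
    bot.movel(p0+np.r_[RF@[X(r)-X(d),d-r],0],feed=.05)
print("f",RF.T@np.array(bot.current_wrist_force())[:2],(Fr(bot.current_tcp_pos())-Fr(p0)).round(4))
bot.command_gripper(.04);p=np.array(bot.current_tcp_pos());bot.movel(p+[0,0,.11],feed=.2)
bot.move_ptp([.5,.3,.25],tool(TH))
report(0.);pic,_=bot.grab_frame("scene");cv2.imwrite("pics/e.png",pic[:,:,::-1]);pt,_=bot.grab_frame("top");cv2.imwrite("pics/et.png",pt[:,:,::-1])
print(bot.current_clock())
E
```

```text
f [ 0.2452244  -3.10705565] [0.0023 0.0232]
scene [[-0.0613, 0.0797], [-0.0623, -0.0826], [0.0613, 0.0805], [0.06, -0.083]] far-near [0.1224 0.0002]
top [[-0.0618, 0.0804], [-0.0627, -0.0815], [0.0611, 0.0809], [0.0622, -0.0824]] far-near [ 0.1239 -0.0002]
51.425
```

The frame is square to within about 1 mm in both views. One quick check of the rule, then hand in.

```bash
python3 - <<'E'
from h import *
u0=None
for n,z in(("top",.06),("scene",.05)):
    p,d=bot.grab_frame(n);m=np.zeros(p.shape[:2],np.uint8);c=proj(n,np.r_[W([0,0]),z]).astype(int)
    s=np.s_[c[1]-18:c[1]+18,c[0]-18:c[0]+18];m[s]=(p[s].max(2)<35)
    u=np.argwhere(m)[:,::-1].astype(np.float32);print(n,len(u),Fr(ray(n,u.mean(0),z)[0]).round(4) if len(u) else None,cv2.minAreaRect(u))
print("expected fin",Fr(W([-.049,-.0709])+ .07*np.array([np.cos(58.4*D),np.sin(58.4*D)]))+[0,.006])
bot.finish_job()
E
```

```text
top 32 [-0.0043 -0.0048] ((323.1922607421875, 184.96153259277344), (10.261953353881836, 3.0508511066436768), 33.6900634765625)
scene 0 None ((0.0, 0.0), (0.0, 0.0), 0.0)
expected fin [-0.00504259 -0.01042298]
the job is handed in; nothing more can be done
```

The job is handed in at about 52 s of the 72 s. By my measurements the rule spanned both diagonals (about 183 mm, then about 150 mm). The far bar ended within about 1 mm of square in both cameras, and the rule was left in the frame. I confirmed its position only from the fin in the top view, and did not re-measure the other items on the bench.

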